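# Make the rheostat and power pack safe before the class wires up

### The job

The class is about to wire up a circuit, so set the apparatus safe first. On the blue power pack, turn the voltage knob anticlockwise all the way back to its zero stop; on the rheostat, slide the black grip fully home against the stop at the end with the red terminal, so that all its resistance will be in circuit. Either may come first; leave everything else on the bench where it stands.

Things in the scene. Friction and masses are not known exactly. Their poses are not given: they have to be found in the camera images.
- rheostat: slide rheostat, fixed: a brown wire-wound tube (51 mm thick, axis 52 mm up) between two grey end frames (108 mm high, inner faces 117 mm from the middle), a square steel rod above it (axis 98 mm up) carrying a black slider. 288 mm long (y), 84 mm wide (x). Red terminal post at its +y end, black one at its -y end, 32 mm high, 46 mm to the -x side. Origin: centre of the underside; z up
- slider_grip (a point): the black slider's upright grip: 28 mm along the rheostat's x, 18 mm along its y (the sliding direction), 36 mm tall; this point lies on its mid-axis 14 mm below its flat top, which is 146 mm above the bench. Under the grip is the slider's body, 30 (x) by 48 (y) by 24 mm high, top 110 mm above the bench. Axes as the rheostat's
- rheo_slider (a joint): position of the slider on its rod, m: 0 at the stop of the black-terminal (-y) end, 0.160 at the stop of the red-terminal (+y) end; grows along the rheostat's +y; about 3 N of friction, stays where it is left
- power_pack: blue low-voltage power pack, fixed: 140 mm deep (x), 170 wide (y), 112 high; light panel on the front sloping 35 degrees from level, low edge towards -x. Seen from the front: voltage knob on the left half (+y), on the right a dark display, a red rocker switch and two terminal posts 17 mm high. Origin: centre of the underside; front faces -x; z up
- knob_grip (a point): grip point of the voltage knob, on its axis, 32 mm out from the panel. z: the knob's axis, straight out of the sloping panel (35 degrees from vertical); x: along the grip bar to its white-lined pointer end; y: across the bar. Black bar 42 mm long (x), 13 mm thick (y), rising 30 mm above a 48 mm round skirt; this point is 10 mm below the bar's end face, 20 mm above the skirt
- voltage_knob (a joint): angle of the voltage knob, rad: 0 at the zero stop (pointer at the red scale mark, about half past seven), growing clockwise as seen looking at the panel, up to 4.71
- beaker: small clear glass beaker, 55 mm across, 68 mm high, loose; origin: centre of the underside; a bystander
- jar: specimen jar with a yellow lid, 51 mm across, 59 mm high, loose; origin: centre of the underside; a bystander
- bottle: white wash bottle with a red cap, 63 mm body, 197 mm high, loose; origin: on the bench, 16 mm from the body's axis; a bystander
- spool: spool of blue thread, 26 mm across, 32 mm high, loose; origin: on the bench, 15 mm from the spool's axis; a bystander

How it is judged:
At the end, for the whole second after the job is handed in: the slider stands within 3 mm of its stop at the red-terminal end and the voltage knob within 0.08 rad (about 5 degrees) of its zero stop, both at rest (value of joint rheo_slider above 0.157 m and value of joint voltage_knob below 0.08 rad and velocity of joint rheo_slider between -0.005 and 0.005 m/s and velocity of joint voltage_knob between -0.05 and 0.05 rad/s); the robot touches nothing.
It fails at once if a loose bystander (beaker, jar, wash bottle or thread spool) is moved more than 15 mm (distance of any of beaker, jar, bottle, spool from where it was at the start of the episode above 0.015 m).
It also fails if it takes over 42 s, if anything falls off the work surface, if the arm or the gripper's body presses on something with over 40 N, if the wrist force passes 120 N, or if a joint passes its speed limit or range.

### The arm

A 6-joint arm with a two-finger parallel gripper is mounted at the origin on the work surface; the furniture and walls round the work are solid. World frame = base frame: x ahead of the robot, y to its left, z up, the work surface at z = 0. Lengths are in m, angles in rad, forces in N, time in s.
With the tool pointing down it reaches from about 0.3 to 0.875 m from the base axis. Payload 4.2 kg.
Tool frame: the origin (TCP) lies midway between the tips of the shut fingers; the grasp point (between the pads) lies 19 mm behind it; z points along the fingers, y is the direction in which the jaws open and shut (so a half turn about z gives the same grasp; the last joint's range is limited). The gripper opens to 85 mm and grips with 20 to 120 N. Pads are 22 mm wide; open, the fingers measure 114 mm over their backs; the gripper's body (76 mm by 85 mm) begins 54 mm behind the grasp point. The pads swing forward as they close: fully open they stand 13 mm farther back than shut.
Start: joints at [1.256, 0.32, 1.565, -0, 1.257, -0.02], TCP at [0.167, 0.55, 0.204] pointing down, gripper open.
Joint ranges: [-3.11, 3.11], [-0.84, 2.01], [0.21, 2.61], [-1.34, 4.49], [0.05, 2.63], [-2.56, 2.56]. Speed limits (rad/s): [2.57, 2.57, 3.14, 3.14, 3.14, 3.14].

### API

Orientations are given as a rotation vector (axis times angle).
In Python, from plant import status, optics, bot gives the robot as it stands.
- The arm moves only by the tool jog_arm, never from a script. Its argument "steps" is a list that holds one entry, the list of rows, each a list of 7 numbers: the shift along the tool's x, y, z in units of 60 mm (1.0 is 60 mm), then the turn, a rotation vector about the tool's x, y, z in units of 5 degrees (1.0 is 5 degrees), then the finger opening in mm, from 0 to 85.4. A call has 1 to 20 rows; each row shifts and turns the pose as measured when the row begins, along the tool's axes as they then stand; what a row does not reach is not made up. A row lasts 1/8 s, in which the tool goes at most 62.5 mm and 10.7 degrees, less where a joint would pass 70% of its speed; a pose out of reach is approached as far as the arm can. A call is refused whole if a number of a shift passes 1 or a number of a turn 1, either way. A call with a gripper value outside its range is refused whole. The fingers move at their own pace and stop on an object; the grip force is fixed at half the most. Time passes only in rows, so rows that do not move let the fingers close. It gives the time, the measured TCP pose, the force and the opening at its end, in the units of the state.
- status.get_obs(): the state, without advancing time (a new reading comes with each control period).
- optics.camera(name): name is "scene" or "top"; returns the picture (400x640x3 uint8, red, green, blue); there is no depth.
- optics.calibration(name): a dict with "fovy" (degrees; the focal length in pixels is half the picture's height over the tangent of half this angle, whatever the lens; pixels are square), "cx", "cy" (the principal point, pixels), "rvec" (rotation vector, rad) and "tvec" (3), from world to camera coordinates, as OpenCV has them. Camera axes: x right, y down, z forward; pixel columns grow to the right and rows downward; lengths in m; the calibration is good to about 2 mm. A picture is of the moment at which its call begins. calibration takes no time and is no camera call.
- bot.job_done(): hands the job in, once; it reports no verdict.
The state is a dict: "time": time; "joint_positions": joint angles; "qvel": joint speeds; "tau": joint torques, N m; "eef_pos": TCP position; "orientation": TCP orientation; "ft_force": force on the tool from outside, world axes, zero at the start; "wrist_torque": the same for the moment, N m; "gripper_width": finger opening in m.
Only numpy, scipy, OpenCV 4.12 (cv2) and the standard library are available. Lean on these libraries where they do the work, as an engineer would, in place of code of your own. Each camera call takes 0.05 s, during which the arm holds its last target. There are 200 camera calls.

## Working session

There is one attempt and no reset: what is moved stays moved. The work goes in short steps, Python scripts to look and compute and a tool call to move; the robot and the scene stay as the last step left them, time stands still between calls to the robot, and variables do not carry over. Pictures are saved under pics/ and viewed, about 8 in all and at most 12, crops included, and the job is handed in when it is done.

Besides the shell and the picture viewer there is one more tool, called after "Request:" by a JSON object that holds its "api" and its "payload". jog_arm: Moves the arm, as the interface text tells. Its arguments: {"type":"object","properties":{"steps":{"type":"array"}},"required":["steps"]}

```bash
ls; mkdir -p pics
python3 - <<'E'
from plant import status, optics, bot
import cv2
for n in("scene","top"):
    im=optics.camera(n); cv2.imwrite(f"pics/{n}0.png",cv2.cvtColor(im,cv2.COLOR_RGB2BGR)); print(n,optics.calibration(n))
print(status.get_obs())
E
```

```text
pics
scene {'fovy': 48.75379384415453, 'cx': 315.8945413503959, 'cy': 199.86310202389055, 'rvec': array([ 2.18539455, -1.2713565 ,  0.4509357 ]), 'tvec': array([-0.49949747,  0.27646581,  1.01847406])}
top {'fovy': 57.60661467517382, 'cx': 320.4490512364816, 'cy': 197.7808293602598, 'rvec': array([ 2.09949936, -2.15607149,  0.17032585]), 'tvec': array([-0.27503684,  0.5293405 ,  0.86769634])}
{'time': 0.1, 'joint_positions': array([ 1.25599932e+00,  3.20258880e-01,  1.56556183e+00, -3.26936768e-05,
        1.25743065e+00, -1.99809869e-02]), 'qvel': array([ 1.43051888e-05, -1.31209723e-03, -1.81372282e-03,  2.41120833e-03,
        6.07198381e-04,  3.57838043e-05]), 'tau': array([ 4.81605166e-04, -4.16407943e+01, -2.34704983e+01,  6.38815686e-05,
        4.84775708e-03, -1.40566914e-05]), 'eef_pos': array([0.16692394, 0.54973357, 0.20274677]), 'orientation': array([-4.61368696e-01, -3.10728064e+00,  2.57699854e-03]), 'ft_force': array([ 0.0490134 , -0.50147281, -0.34152654]), 'wrist_torque': array([ 0.01397922,  0.00263135, -0.00412029]), 'gripper_width': 0.08555039429430138}
```

View pics/scene0.png

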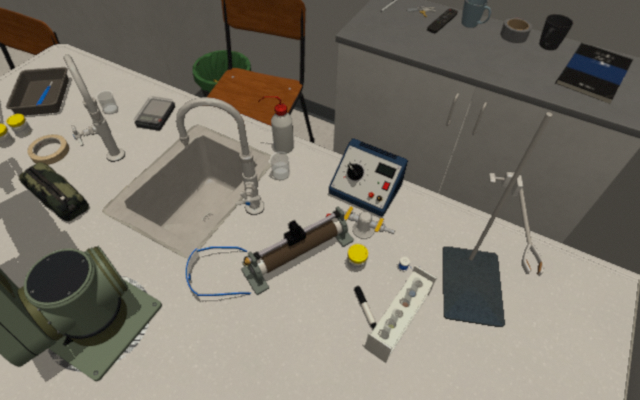

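View pics/top0.png

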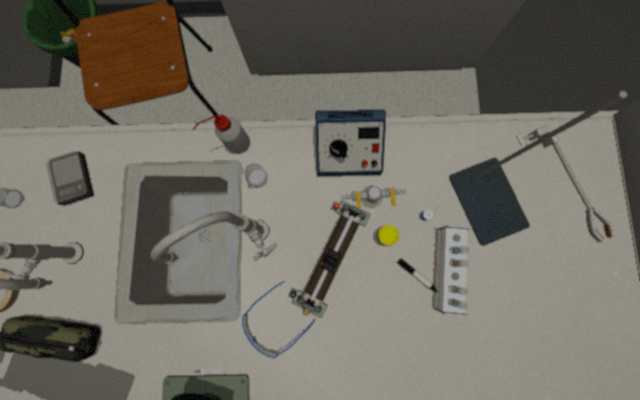

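The scene view shows the rheostat around (297,250) with its slider near (295,233), and the pack around (368,175) with its knob at (355,172). In the top view, the slider is at (330,259) and the knob at (339,149). The arm is out of frame. Next I'll zoom in on the pack and rheostat.

```bash
cat > h.py <<'E'
import numpy as np, cv2
from plant import status, optics, bot
from scipy.spatial.transform import Rotation as R
def cal(n):
    c=optics.calibration(n); f=200/np.tan(np.radians(c['fovy']/2))
    return np.array([[f,0,c['cx']],[0,f,c['cy']],[0,0,1]]),c['rvec'],c['tvec']
def proj(n,P):
    K,r,t=cal(n); return cv2.projectPoints(np.atleast_2d(np.array(P,float)),r,t,K,None)[0][:,0]
def ray(n,uv,z):
    K,r,t=cal(n); M=cv2.Rodrigues(r)[0]; C=-M.T@t; d=M.T@np.linalg.inv(K)@np.array([*uv,1.]); return C+d*(z-C[2])/d[2]
def crop(n,x,y,w,h,s,name):
    im=optics.camera(n); cv2.imwrite(name,cv2.cvtColor(cv2.resize(im[y:y+h,x:x+w],None,fx=s,fy=s,interpolation=cv2.INTER_CUBIC),cv2.COLOR_RGB2BGR)); return im
E
python3 - <<'E'
from h import *
a=optics.camera("scene")[130:300,235:415]; b=optics.camera("top")[100:325,280:410]
f=lambda a,s:cv2.resize(a,None,fx=s,fy=s,interpolation=cv2.INTER_CUBIC)
A=f(a,2.6);B=f(b,2.6)
c=np.zeros((max(A.shape[0],B.shape[0]),A.shape[1]+B.shape[1],3),np.uint8);c[:A.shape[0],:A.shape[1]]=A;c[:B.shape[0],A.shape[1]:]=B
cv2.imwrite("pics/c1.png",c[:,:,::-1]);print(c.shape)
for n in("scene","top"): print(proj(n,[[0,0,0],[.5,0,0],[.5,-.3,0],[.167,.55,.2]]))
E
```

```text
(585, 806, 3)
[[ 99.43005252 319.67357689]
 [229.23342309 178.14995975]
 [318.75906306 219.46025192]
 [-37.16785772 130.64456976]]
[[ 205.15024717  419.68683523]
 [ 210.5225378   211.80631898]
 [ 325.07545633  208.7100325 ]
 [-109.68081091  376.75015429]]
```

View pics/c1.png

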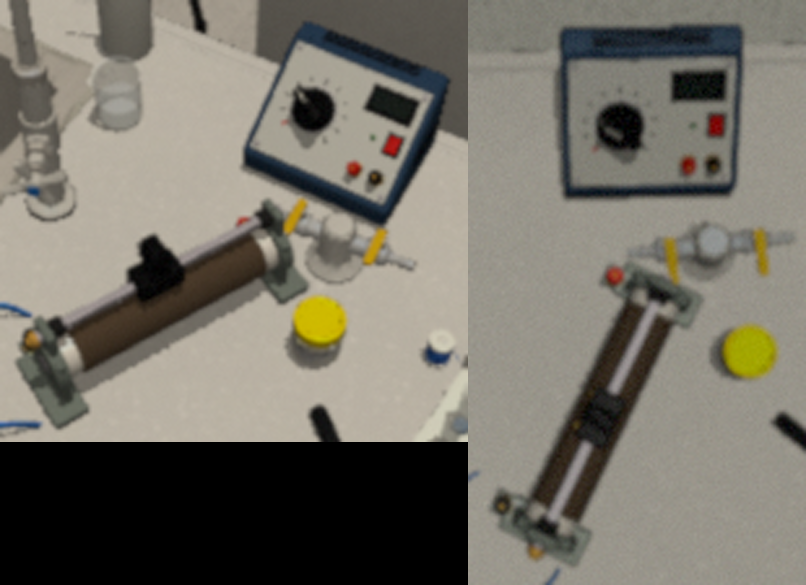

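```bash
cat > fit.py <<'E'
from h import *
from scipy.optimize import least_squares
T=lambda X,Y:('top',280+(X-468)/2.6,100+Y/2.6)
S=lambda X,Y:('scene',235+X/2.6,130+Y/2.6)
def fit(corr,x0):
    P=np.array([c[0] for c in corr])/1000
    def res(p):
        W=P@R.from_euler('z',p[2]).as_matrix().T+[p[0],p[1],0]
        return np.concatenate([proj(c[1][0],w)[0]-c[1][1:] for c,w in zip(corr,W)])
    s=least_squares(res,x0,loss='soft_l1'); print(s.x.round(4),res(s.x).reshape(-1,2).round(1).tolist()); return s.x
pk=fit([((70,85,112),T(562,30)),((70,-85,112),T(741,27)),((-70,85,0),T(568,196)),((-70,-85,0),T(731,190)),((70,85,112),S(305,25)),((70,-85,112),S(447,75)),((-70,85,0),S(246,163)),((-70,-85,0),S(385,220))],[.65,-.35,0])
rh=fit([((-42,-144,3),T(500,512)),((42,-144,3),T(573,563)),((42,144,3),T(701,300)),((-46,130,32),T(615,275)),((-46,-130,32),T(502,502)),((-42,-144,3),S(22,375)),((42,-144,3),S(60,425)),((42,117,3),S(283,300)),((42,144,3),S(306,288)),((-46,130,32),S(244,222)),((0,-117,98),S(57,327)),((0,117,98),S(268,213))],[.4,-.3,-.4])
def tri(a,b):
    Ps=[];uv=[]
    for n,u,v in(a,b):
        K,r,t=cal(n);Ps.append(K@np.c_[cv2.Rodrigues(r)[0],t]);uv.append(np.array([[u],[v]],float))
    X=cv2.triangulatePoints(*Ps,*uv)[:3,0]/cv2.triangulatePoints(*Ps,*uv)[3,0];return X
print("knob",tri(T(620,127),S(313,109)))
Rr=R.from_euler('z',rh[2]).as_matrix();Rp=R.from_euler('z',pk[2]).as_matrix()
def loc(p,X):
    return R.from_euler('z',p[2]).as_matrix().T@(X-[p[0],p[1],0])
print("knob in pack",loc(pk,tri(T(620,127),S(313,109))))
for y in(-.08,-.04,0,.04,.08):
    W=Rr@[0,y,.146]+[rh[0],rh[1],0]; t=proj('top',W)[0];s=proj('scene',W)[0]
    print(y,W.round(3),(t-[280,100])*2.6+[468,0],(s-[235,130])*2.6)
for nm,z,a in(('jar',.059,T(749,351)),('jarS',.059,S(320,322)),('spool',.032,S(440,342)),('tap',.06,S(340,225)),('tap',.06,T(711,243)),('beaker',.03,S(118,100)),):print(nm,ray(a[0],a[1:],z).round(3))
print('bottle',ray('top',(221,122),.197))
E
python3 fit.py
python3 - <<'E'
from h import *
f=lambda n,x,y,w,h,s:cv2.resize(optics.camera(n)[y:y+h,x:x+w],None,fx=s,fy=s,interpolation=cv2.INTER_CUBIC)
A=f('scene',335,152,44,44,9);B=f('top',318,128,44,44,9)
C=f('scene',275,210,44,44,9);D=f('top',308,237,44,44,9)
cv2.imwrite('pics/c2.png',cv2.resize(np.vstack([np.hstack([A,B]),np.hstack([C,D])]),(600,600))[:,:,::-1])
E
```

```text
[ 0.6565 -0.3668  0.0069] [[-1.4, -1.8], [0.2, -3.1], [-1.0, 1.4], [0.5, 1.5], [0.4, -2.8], [2.5, -0.5], [-1.5, 2.9], [0.1, 4.8]]
[ 0.3771 -0.312  -2.0456] [[-1.2, 4.5], [1.1, 0.2], [-0.0, -2.7], [0.4, -4.5], [-1.9, 3.6], [-2.1, -4.7], [-0.5, 2.0], [2.3, -0.3], [1.9, -0.5], [2.6, -2.0], [-1.8, 1.0], [0.5, 0.3]]
knob [ 0.63570162 -0.33670651  0.08221578]
knob in pack [-0.02058126  0.03024914  0.08221578]
-0.08 [ 0.306 -0.275  0.146] [561.72456966 493.59167822] [ 84.53135363 280.31893047]
-0.04 [ 0.342 -0.294  0.146] [582.89161605 448.64313396] [124.58908244 259.38758277]
0 [ 0.377 -0.312  0.146] [603.74184061 404.36736566] [163.55602182 239.02620478]
0.04 [ 0.413 -0.33   0.146] [624.28230364 360.74938065] [201.47612733 219.21182845]
0.08 [ 0.448 -0.349  0.146] [644.51985721 317.77462848] [238.39102411 199.92270341]
jar [ 0.424 -0.45   0.059]
jarS [ 0.42  -0.453  0.059]
spool [ 0.473 -0.555  0.032]
tap [ 0.53  -0.421  0.06 ]
tap [ 0.526 -0.42   0.06 ]
beaker [ 0.584 -0.125  0.03 ]
bottle [ 0.66745343 -0.07969677  0.197     ]
```

View pics/c2.png

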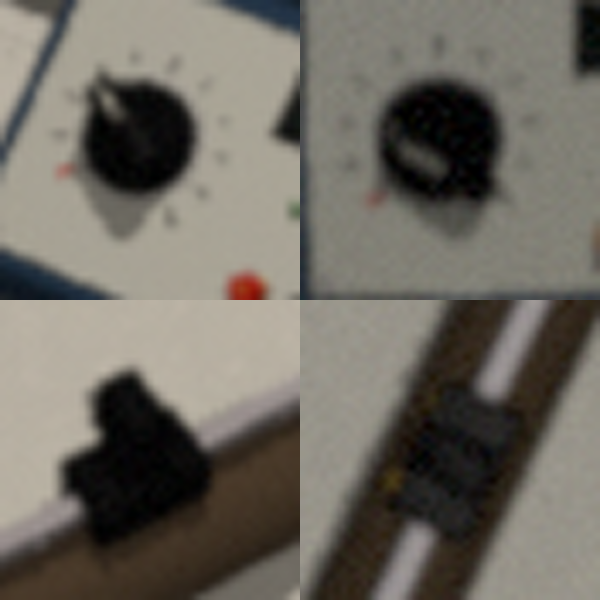

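The panel pointer line (white) runs to upper left: in the scene pane from (125,117) to (97,92), and in the top pane from (445,168) to (400,143). That puts the pointer near 9:45. The grip top is at about (120,393) in the scene pane and (445,455) in the top pane. I'll refine the fits from these.

```bash
cat > fit2.py <<'E'
from fit import *
print('----')
k=600/88
c=[('a',-1,T(551,520)),('a',1,T(657,300)),('a',-1,S(57,327)),('a',1,S(268,213)),('f',(-1,-1),T(500,512)),('f',(1,-1),T(573,563)),('f',(1,1),T(701,300)),('f',(-1,-1),S(22,375)),('f',(1,-1),S(60,425)),('f',(1,1),S(306,288)),('p',1,T(615,275)),('p',-1,T(502,502)),('p',1,S(244,222))]
def res(p):
    o=[]
    for t,a,uv in c:
        P={'a':lambda:(0,a*p[5],.098),'f':lambda:(a[0]*.042,a[1]*p[3],.004),'p':lambda:(-.046,a*p[4],.032)}[t]()
        W=R.from_euler('z',p[2]).as_matrix()@P+[p[0],p[1],0]
        o.append(proj(uv[0],W)[0]-uv[1:])
    return np.concatenate(o)
s=least_squares(res,[*rh,.13,.12,.117],loss='soft_l1',x_scale=.1);print(s.x.round(4),res(s.x).reshape(-1,2).round(1).tolist())
g=tri(('scene',275+120/k,210+93/k),('top',308+145/k,237+155/k));print('grip top',g.round(4),'local',loc(s.x,g).round(4))
# knob pose: fit skirt centre + angle
Y=pk[2]
B=R.from_euler('z',Y).as_matrix()@R.from_euler('y',-35,degrees=True).as_matrix() # x uphill,y left,z normal
sk=tri(('scene',335+140/k,152+137/k),('top',318+140/k,128+137/k));print('skirt',sk,'grip pt',sk+B@[0,0,.02])
# line points seen on plane 30 mm above skirt
for n,x,y,pts in(('scene',335,152,[(97,92),(125,117)]),('top',318,128,[(100,143),(145,168)])):
    K,r,t=cal(n);M=cv2.Rodrigues(r)[0];C=-M.T@t;o=sk+B@[0,0,.03]
    L=[]
    for u,v in pts:
        d=M.T@np.linalg.inv(K)@[x+u/k,y+v/k,1];q=C+d*(B[:,2]@(o-C))/(B[:,2]@d);L.append(B.T@(q-o))
    print(n,np.array(L).round(4).tolist(),'pointer ang from up,ccw',np.degrees(np.arctan2(*(L[0]-L[1])[[1,0]])))
for nm,a,b in(('faucet2 top',(210,101),(200,218)),('f2 base',(255,208),(258,240)),('f1 top',(75,60),(-1,0))):
    if b[0]>0: print(nm,tri(('scene',*a),('top',*b)).round(3))
print('f1base',ray('scene',(115,155),.0))
E
python3 fit2.py | sed -n '/----/,$p'
```

```text
----
[ 0.3758 -0.3127 -2.0571  0.1391  0.12    0.1096] [[-1.3, 0.7], [0.1, -1.7], [0.7, -0.3], [-1.7, 2.5], [-0.5, 2.8], [1.6, -1.2], [0.0, -0.1], [-0.6, -5.9], [0.7, 1.0], [0.6, 1.2], [-0.4, -0.5], [-0.2, -0.2], [-0.0, 0.4]]
grip top [ 0.3676 -0.3044  0.1456] local [-0.0036 -0.0111  0.1456]
skirt [ 0.6381938  -0.33661726  0.07920441] grip pt [ 0.62672254 -0.33669698  0.09558745]
scene [[0.007, 0.0159, -0.0], [0.002, 0.0015, 0.0]] pointer ang from up,ccw 70.99757005528957
top [[0.0081, 0.0151, -0.0], [-0.0016, -0.0005, -0.0]] pointer ang from up,ccw 58.14899547486443
faucet2 top [ 0.428 -0.085  0.367]
f2 base [ 0.426 -0.138  0.03 ]
f1base [ 4.03058794e-01  3.57702286e-01 -1.11022302e-16]
```

```bash
cat > plan.py <<'E'
from h import *
np.set_printoptions(suppress=True)
def plan(wps,g,ms=.055,mr=4.9):
    "wps: list of (pos, Rotation); prints rounded rows from the measured pose"
    o=status.get_obs();p=o['eef_pos'].copy();q=R.from_rotvec(o['orientation']);rows=[]
    for P,Q in wps:
        P=np.array(P,float);rv=(q.inv()*Q).as_rotvec();n=max(int(np.ceil(max(np.linalg.norm(P-p)/ms,np.degrees(np.linalg.norm(rv))/mr))),1)
        d=(P-p)/n
        for i in range(n):
            rows.append(np.r_[np.round(q.inv().apply(d)/.06,2),np.round(np.degrees(rv/n)/5,2),g].tolist())
            q=q*R.from_rotvec(rv/n);p=p+d
    rows=[[float(x)+0. for x in r] for r in rows]
    print(len(rows));print(str(rows).replace(' ','').replace('.0,',',').replace('.0]',']'))
def down(a): # tool y at world angle a (deg), z down
    a=np.radians(a);y=np.array([np.cos(a),np.sin(a),0]);z=np.array([0,0,-1.]);return R.from_matrix(np.c_[np.cross(y,z),y,z])
E
python3 - <<'E'
from plan import *
plan([((.13,.37,.45),down(50)),((.33,.14,.47),down(15)),((.34,-.12,.47),down(-15)),((.328,-.283,.30),down(-28))],0)
E
```

```text
26
[[-0.05,-0.51,-0.68,0,0,0.77,0],[-0.08,-0.5,-0.68,0,0,0.77,0],[-0.11,-0.5,-0.68,0,0,0.77,0],[-0.15,-0.49,-0.68,0,0,0.77,0],[-0.18,-0.48,-0.68,0,0,0.77,0],[-0.21,-0.46,-0.68,0,0,0.77,0],[-0.63,-0.1,-0.04,0,0,0.88,0],[-0.63,-0.05,-0.04,0,0,0.88,0],[-0.63,0,-0.04,0,0,0.88,0],[-0.63,0.05,-0.04,0,0,0.88,0],[-0.63,0.09,-0.04,0,0,0.88,0],[-0.62,0.14,-0.04,0,0,0.88,0],[-0.61,0.19,-0.04,0,0,0.88,0],[-0.59,0.23,-0.04,0,0,0.88,0],[-0.6,-0.14,0,0,0,0.86,0],[-0.61,-0.09,0,0,0,0.86,0],[-0.62,-0.05,0,0,0,0.86,0],[-0.62,0,0,0,0,0.86,0],[-0.62,0.05,0,0,0,0.86,0],[-0.61,0.09,0,0,0,0.86,0],[-0.6,0.14,0,0,0,0.86,0],[-0.54,0.1,0.57,0,0,0.52,0],[-0.53,0.13,0.57,0,0,0.52,0],[-0.52,0.15,0.57,0,0,0.52,0],[-0.52,0.17,0.57,0,0,0.52,0],[-0.51,0.2,0.57,0,0,0.52,0]]
```

Request:
{"api": "jog_arm", "payload": {"steps": [[[-0.05,-0.5,-0.7,0,0,0.77,0],[-0.1,-0.5,-0.7,0,0,0.77,0],[-0.1,-0.5,-0.7,0,0,0.77,0],[-0.15,-0.5,-0.7,0,0,0.77,0],[-0.2,-0.5,-0.7,0,0,0.77,0],[-0.2,-0.45,-0.7,0,0,0.77,0],[-0.63,-0.1,-0.04,0,0,0.88,0],[-0.63,-0.05,-0.04,0,0,0.88,0],[-0.63,0,-0.04,0,0,0.88,0],[-0.63,0.05,-0.04,0,0,0.88,0],[-0.63,0.1,-0.04,0,0,0.88,0],[-0.62,0.15,-0.04,0,0,0.88,0],[-0.6,0.2,-0.04,0,0,0.88,0],[-0.6,0.2,-0.04,0,0,0.88,0]]]}}

```text
time: 2.15
eef_pos: [0.3265, 0.1234, 0.4853]
orientation: [1.949, 2.461, 0.011]
ft_force: [-0.3, 0.5, 0.4]
gripper_width: -0.0002
```

Run:
```python
from plan import *
plan([((.335,-.14,.47),down(-15)),((.326,-.282,.25),down(-28))],0)
```

```text
11
[[-0.72,-0.14,0.04,0.01,-0.01,0.94,0],[-0.73,-0.09,0.04,0.01,-0.01,0.94,0],[-0.73,-0.03,0.04,0.01,-0.01,0.94,0],[-0.73,0.03,0.04,0.01,-0.01,0.94,0],[-0.73,0.09,0.04,0.01,-0.01,0.94,0],[-0.72,0.15,0.04,0.01,-0.01,0.94,0],[-0.46,0.09,0.73,0,0,0.52,0],[-0.46,0.11,0.73,0,0,0.52,0],[-0.45,0.14,0.73,0,0,0.52,0],[-0.45,0.16,0.73,0,0,0.52,0],[-0.44,0.18,0.73,0,0,0.52,0]]
```

Request:
{"api": "jog_arm", "payload": {"steps": [[[-0.72,-0.14,0.04,0,0,0.94,0],[-0.73,-0.1,0.04,0,0,0.94,0],[-0.73,-0.03,0.04,0,0,0.94,0],[-0.73,0.03,0.04,0,0,0.94,0],[-0.73,0.1,0.04,0,0,0.94,0],[-0.72,0.15,0.04,0,0,0.94,0],[-0.46,0.1,0.73,0,0,0.52,0],[-0.46,0.1,0.73,0,0,0.52,0],[-0.45,0.15,0.73,0,0,0.52,0],[-0.45,0.15,0.73,0,0,0.52,0],[-0.44,0.2,0.73,0,0,0.52,0],[0,0,0,0,0,0,0]]]}}

```text
time: 3.65
eef_pos: [0.3237, -0.2972, 0.2446]
orientation: [2.711, 1.576, 0.021]
ft_force: [-0.1, 0.7, 0.9]
gripper_width: 0.0
```

Run:
```python
from plan import *
plan([((.322,-.281,.124),down(-28))],0)
```

```text
3
[[0.07,-0.06,0.67,0.04,-0.03,-0.11,0],[0.07,-0.06,0.67,0.04,-0.03,-0.11,0],[0.07,-0.05,0.67,0.04,-0.03,-0.11,0]]
```

Request:
{"api": "jog_arm", "payload": {"steps": [[[0.07,-0.06,0.67,0.04,-0.03,-0.1,0],[0.07,-0.06,0.67,0.04,-0.03,-0.1,0],[0.07,-0.06,0.67,0.04,-0.03,-0.1,0],[0,0,0,0,0,0,0]]]}}

```text
time: 4.15
eef_pos: [0.3261, -0.2819, 0.128]
orientation: [2.682, 1.612, 0.009]
ft_force: [0.2, 0.3, 0.4]
gripper_width: -0.0001
```

Run:
```python
from plan import *
f=lambda n,x,y,w,h,s:cv2.resize(optics.camera(n)[y:y+h,x:x+w],None,fx=s,fy=s,interpolation=cv2.INTER_CUBIC)
cv2.imwrite('pics/c3.png',np.hstack([f('scene',225,170,150,140,2.6),f('top',270,190,150,140,2.6)])[:,:,::-1])
o=status.get_obs();print(o['eef_pos'],R.from_rotvec(o['orientation']).as_matrix().round(3),o['ft_force'],o['joint_positions'].round(2))
```

```text
[ 0.32826033 -0.28439976  0.1307506 ] [[ 0.47   0.883  0.017]
 [ 0.883 -0.47  -0.013]
 [-0.003  0.021 -1.   ]] [-0.02640126  0.46077787  1.81232866] [-0.74  0.15  1.99  0.    0.97 -0.25]
```

View pics/c3.png

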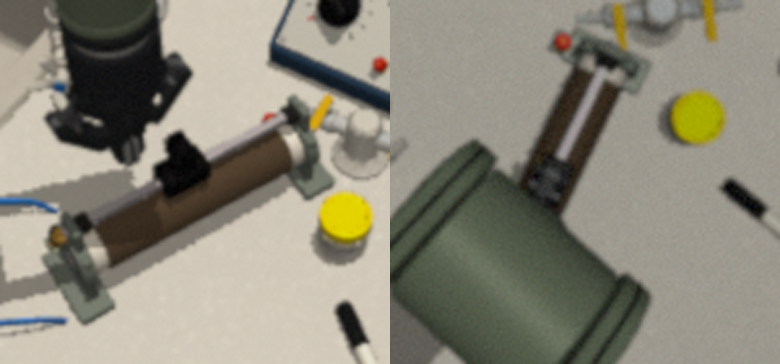

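The left pane shows the fingertips at about (130,155), directly behind the grip at (180,150) and in line with the rod. Now pushing.

Request:
{"api": "jog_arm", "payload": {"steps": [[[0,0.3,0.05,0,0,0,0],[0,0.3,0,0,0,0,0],[0,0.3,0,0,0,0,0],[0,0.3,0,0,0,0,0],[0,0.3,0,0,0,0,0]]]}}

```text
time: 4.88
eef_pos: [0.4196, -0.3351, 0.1403]
orientation: [2.658, 1.595, 0.024]
ft_force: [0.6, 0.2, 0.1]
gripper_width: 0.0002
```

Run:
```python
from plan import *
f=lambda n,x,y,w,h,s:cv2.resize(optics.camera(n)[y:y+h,x:x+w],None,fx=s,fy=s,interpolation=cv2.INTER_CUBIC)
cv2.imwrite('pics/c4.png',f('scene',225,150,160,130,3.5)[:,:,::-1])
o=status.get_obs();print(o['eef_pos'],R.from_rotvec(o['orientation']).as_matrix().round(3),o['ft_force'])
```

```text
[ 0.42227226 -0.33681148  0.14079205] [[ 0.471  0.881  0.038]
 [ 0.882 -0.47  -0.03 ]
 [-0.008  0.048 -0.999]] [ 1.64834462 -1.99544862  1.39574983]
```

View pics/c4.png

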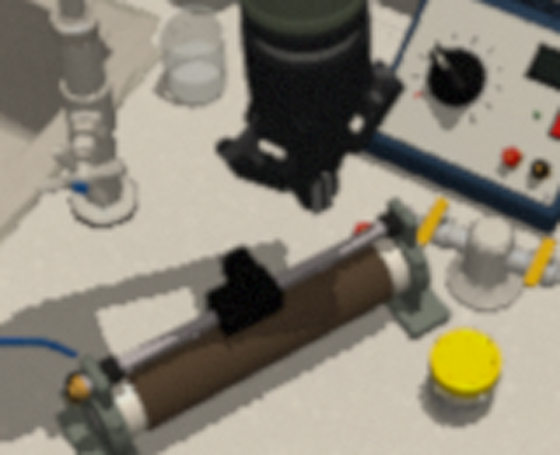

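The slider hasn't moved: the grip is still at (243,275) in this crop. The fingertips are now beyond it at (320,205), so they passed it. I'll compare the projected TCP and grip with the pixels.

Run:
```python
from plan import *
print('tcp then',proj('scene',[.3283,-.2844,.1308]),'seen 275,230.8'); print('tcp now',proj('scene',[.4223,-.3368,.1408]),'seen 315.9,209')
g=np.array([.3676,-.3044,.146])
print('grip top model',proj('scene',g),proj('top',g),'bench pts')
# grip as box silhouettes at scene for lateral shifts
ex=np.array([-.467,-.884,0]);ey=np.array([.884,-.467,0])
for z in(.146,.11): print(z,[proj('scene',g*[1,1,0]+[0,0,z]+a*.014*ex+b*.009*ey).round(1).tolist() for a,b in((-1,-1),(1,-1),(1,1),(-1,1))])
for n in ('scene','top'): cv2.imwrite(f'pics/{n}_now.png',optics.camera(n)[:,:,::-1])
```

```text
tcp then [[276.7335945  236.02163814]] seen 275,230.8
tcp now [[316.94219419 213.87745016]] seen 315.9,209
grip top model [[292.93811071 223.52078269]] [[328.82315799 260.07449204]] bench pts
0.146 [[[286.5, 221.0]], [[292.7, 229.5]], [[299.5, 226.0]], [[293.2, 217.7]]]
0.11 [[[287.2, 229.9]], [[293.2, 238.3]], [[299.8, 234.8]], [[293.7, 226.6]]]
```

Run:
```python
from plan import *
im=cv2.imread('pics/scene_now.png')[165:255,265:355];s=8
b=cv2.resize(im,None,fx=6.6,fy=6.6,interpolation=cv2.INTER_CUBIC)
o=status.get_obs();p=o['eef_pos'];Q=R.from_rotvec(o['orientation']);print(p)
D=lambda u,c:cv2.circle(b,tuple(int(x) for x in (u-[265,165]+.5)*6.6),3,c,-1)
for P,c in((p,(0,0,255)),(p-Q.apply([0,0,.019]),(0,255,0)),(p-Q.apply([0,0,.073]),(255,255,0)),([.3676,-.3044,.146],(0,0,255)),([.3676,-.3044,.110],(0,255,0)),([p[0],p[1],0],(255,0,255))): D(proj('scene',P)[0],c)
cv2.imwrite('pics/c5.png',b)
```

```text
[ 0.41871756 -0.33448919  0.13964271]
```

View pics/c5.png

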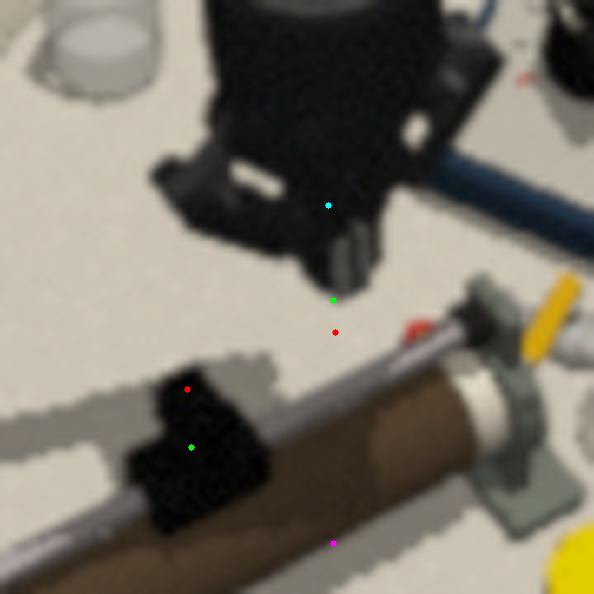

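The fingertips appear at (345,298), about 5 px above the projected TCP at (335,332). The cameras agree with each other, so the tips sit roughly 20 mm higher than reported and cleared the grip. I'll go back over it and come in lower.

Run:
```python
from plan import *
L=[status.get_obs() for _ in range(3)];print([l['eef_pos'].round(4) for l in L],L[0]['joint_positions'])
plan([((.418,-.334,.175),down(-28)),((.318,-.278,.175),down(-28)),((.318,-.278,.116),down(-28))],0)
```

```text
[array([ 0.4187, -0.3345,  0.1396]), array([ 0.4187, -0.3345,  0.1396]), array([ 0.4187, -0.3345,  0.1396])] [-0.69627899  0.28681292  1.785293    0.00141911  1.02674912 -0.20727813]
6
[[0,0.01,-0.59,0.48,0.09,-0.01,0],[0.01,-0.64,0,0,0,0,0],[0.01,-0.64,0,0,0,0,0],[0.01,-0.64,0,0,0,0,0],[0,0,0.49,0,0,0,0],[0,0,0.49,0,0,0,0]]
```

Request:
{"api": "jog_arm", "payload": {"steps": [[[0,0,-0.6,0.48,0.1,0,0],[0,-0.64,0,0,0,0,0],[0,-0.64,0,0,0,0,0],[0,-0.6,0,0,0,0,0],[0,0,0.3,0,0,0,0],[0,0,0,0,0,0,0]]]}}

```text
time: 5.78
eef_pos: [0.314, -0.2785, 0.1617]
orientation: [2.693, 1.615, 0.002]
ft_force: [0.4, -0.2, 0.0]
gripper_width: -0.0
```

Run:
```python
from plan import *
print(status.get_obs()['eef_pos'])
plan([((.318,-.278,.117),down(-28))],0)
```

```text
[ 0.31397598 -0.27847759  0.16168161]
1
[[0.04,0.05,0.74,0.03,0,-0.02,0]]
```

Request:
{"api": "jog_arm", "payload": {"steps": [[[0,0.05,0.35,0,0,0,0],[0,0,0.35,0,0,0,0],[0,0,0,0,0,0,0],[0,0,0,0,0,0,0]]]}}

```text
time: 6.28
eef_pos: [0.3192, -0.2821, 0.1228]
orientation: [2.687, 1.611, 0.005]
ft_force: [0.2, 0.0, 0.4]
gripper_width: 0.0002
```

Run:
```python
from plan import *
b=cv2.resize(cv2.cvtColor(optics.camera('scene'),cv2.COLOR_RGB2BGR)[185:275,235:345],None,fx=6,fy=6,interpolation=cv2.INTER_CUBIC)
o=status.get_obs();p=o['eef_pos'];print(p,o['ft_force'],R.from_rotvec(o['orientation']).as_matrix().round(3))
u=(proj('scene',p)[0]-[235,185]+.5)*6;cv2.circle(b,tuple(int(x) for x in u),3,(0,0,255),-1)
cv2.imwrite('pics/c6.png',b)
```

```text
[ 0.31913322 -0.28209191  0.12279951] [-0.18487209  0.64305304  0.13236247] [[ 0.471  0.882  0.007]
 [ 0.882 -0.471 -0.006]
 [-0.002  0.009 -1.   ]]
```

View pics/c6.png

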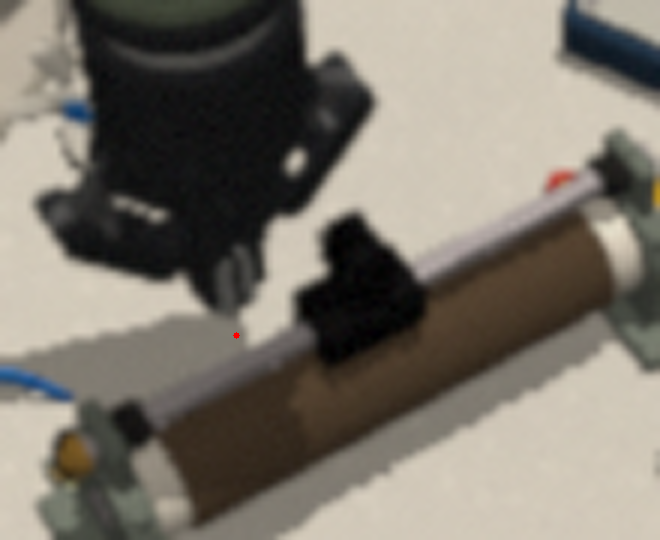

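Tip at (230,315), projected at (236,335). The tip is still some 12 mm higher than reported, so I'll go a bit lower and push.

Request:
{"api": "jog_arm", "payload": {"steps": [[[0,0,0.2,0,0,0,0],[0,0.25,0.02,0,0,0,0],[0,0.25,0.02,0,0,0,0],[0,0.2,0.02,0,0,0,0]]]}}

```text
time: 6.82
eef_pos: [0.3588, -0.3036, 0.1084]
orientation: [2.685, 1.61, 0.005]
ft_force: [-2.7, 1.8, 6.4]
gripper_width: 0.0002
```

Request:
{"api": "jog_arm", "payload": {"steps": [[[0,0.2,-0.06,0,0,0,0],[0,0.25,-0.02,0,0,0,0],[0,0.25,0,0,0,0,0]]]}}

```text
time: 7.2
eef_pos: [0.3961, -0.323, 0.1123]
orientation: [2.691, 1.615, 0.001]
ft_force: [-3.3, 1.2, 1.6]
gripper_width: 0.0001
```

Request:
{"api": "jog_arm", "payload": {"steps": [[[0,0.25,0,0,0,0,0],[0,0.2,0,0,0,0,0],[0,0.2,0,0,0,0,0]]]}}

```text
time: 7.58
eef_pos: [0.4331, -0.3424, 0.1123]
orientation: [2.691, 1.615, 0.0]
ft_force: [-3.3, 0.8, 1.2]
gripper_width: -0.0001
```

Request:
{"api": "jog_arm", "payload": {"steps": [[[0,0.15,0,0,0,0,0],[0,0.15,0,0,0,0,0]]]}}

```text
time: 7.82
eef_pos: [0.4328, -0.3422, 0.1123]
orientation: [-2.661, -1.602, 0.034]
ft_force: [-26.5, 12.7, 22.3]
gripper_width: 0.0
```

It's at the stop (29 N reaction). Now back off, lift, and go to the knob pre-grasp.

```bash
cat >> plan.py <<'E'
def knobR(a,yaw=.4): # tool z into the panel, tool y at in-panel angle a (deg ccw from uphill)
    B=(R.from_euler('z',yaw,degrees=True)*R.from_euler('y',-35,degrees=True)).as_matrix();a=np.radians(a)
    y=B@[np.cos(a),np.sin(a),0];z=-B[:,2];return R.from_matrix(np.c_[np.cross(y,z),y,z])
G=np.array([.6267,-.3367,.0956]);N=np.array([-.574,-.004,.819])
E
python3 - <<'E'
from plan import *
Q=R.from_rotvec(status.get_obs()['orientation'])
plan([((.405,-.328,.113),Q),((.405,-.328,.27),down(-28)),(G+.12*N,knobR(-25)),(G+.075*N,knobR(-25))],85)
E
```

```text
13
[[-0.01,-0.52,0.01,0,0,0,85],[0,-0.04,-0.87,-0.16,0,0.01,85],[0,-0.02,-0.87,-0.16,0,0.01,85],[0,-0.01,-0.87,-0.16,0,0.01,85],[0.13,0.29,0.16,-0.78,0.39,-0.08,85],[0.12,0.28,0.18,-0.78,0.39,-0.08,85],[0.12,0.27,0.21,-0.78,0.39,-0.08,85],[0.11,0.25,0.23,-0.78,0.39,-0.08,85],[0.1,0.24,0.25,-0.78,0.39,-0.08,85],[0.09,0.22,0.27,-0.78,0.39,-0.08,85],[0.08,0.2,0.28,-0.78,0.39,-0.08,85],[0.06,0.18,0.3,-0.78,0.39,-0.08,85],[0,0,0.75,0,0,0,85]]
```

Request:
{"api": "jog_arm", "payload": {"steps": [[[0,-0.5,0,0,0,0,0],[0,-0.04,-0.87,-0.16,0,0,0],[0,0,-0.87,-0.16,0,0,0],[0,0,-0.87,-0.16,0,0,85],[0.13,0.3,0.16,-0.78,0.4,-0.1,85],[0.12,0.3,0.18,-0.78,0.4,-0.1,85],[0.12,0.27,0.2,-0.78,0.4,-0.1,85],[0.1,0.25,0.23,-0.78,0.4,-0.1,85],[0.1,0.24,0.25,-0.78,0.4,-0.1,85],[0.1,0.22,0.27,-0.78,0.4,-0.1,85],[0.1,0.2,0.28,-0.78,0.4,-0.1,85],[0.05,0.18,0.3,-0.78,0.4,-0.1,85],[0,0,0,0,0,0,85]]]}}

```text
time: 9.45
eef_pos: [0.586, -0.3534, 0.2142]
orientation: [2.223, 1.455, 0.756]
ft_force: [-0.6, -0.5, 0.8]
gripper_width: 0.0853
```

Run:
```python
from plan import *
plan([(G+.075*N,knobR(-25))],85)
o=status.get_obs();p=o['eef_pos'];Q=R.from_rotvec(o['orientation']);print(p,o['joint_positions'].round(2))
W=[]
for n,x,y in(('scene',280,100),('top',270,90)):
    b=cv2.resize(cv2.cvtColor(optics.camera(n),cv2.COLOR_RGB2BGR)[y:y+150,x:x+115],None,fx=3.5,fy=3.5,interpolation=cv2.INTER_CUBIC)
    for P,c in((p,(0,0,255)),(p-Q.apply([0,0,.019]),(0,255,0)),(G,(255,0,255))):
        cv2.circle(b,tuple(int(v) for v in (proj(n,P)[0]-[x,y]+.5)*3.5),3,c,-1)
    W.append(b)
cv2.imwrite('pics/c7.png',np.hstack(W))
```

```text
2
[[0.01,-0.34,0.36,0.36,-0.01,0.15,85],[0.01,-0.33,0.37,0.36,-0.01,0.15,85]]
[ 0.58598368 -0.35343661  0.21424034] [-0.77  0.27  1.81  0.74  0.67 -0.86]
```

View pics/c7.png

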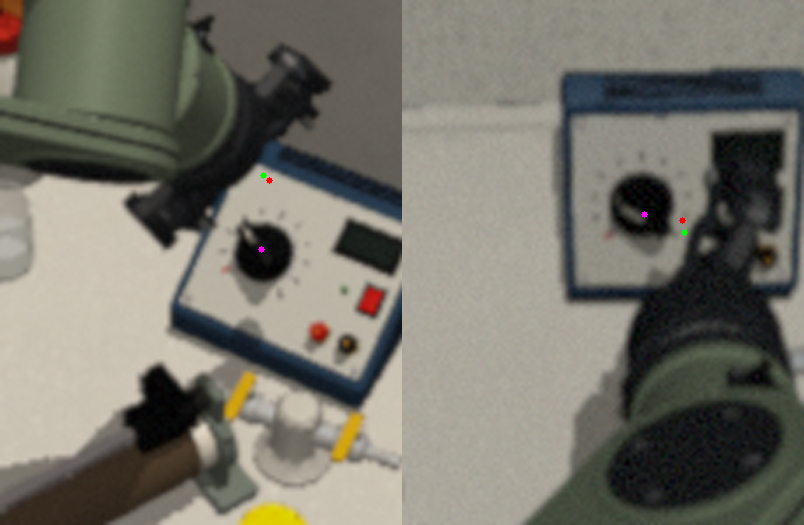

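The slider is against its stop: in the scene pane the black block sits at the frame, about (165,405). The open fingertips are at about (150,225) and (305,65) in the scene pane, which doesn't match the reported TCP at (268,180). I'll shut the fingers and measure the tip numerically in both views.

Run:
```python
from plan import *
for n in('scene','top'): np.save(f'pics/open_{n}.npy',optics.camera(n))
o=status.get_obs();p=o['eef_pos'];Q=R.from_rotvec(o['orientation'])
for n in('scene','top'): print(n,[proj(n,p+Q.apply(v))[0].round(1).tolist() for v in([0,0,0],[0,.043,-.013],[0,-.043,-.013],[0,0,-.1],[0,0,-.15])])
```

```text
scene [[356.8, 150.1], [368.5, 136.1], [342.7, 162.0], [346.2, 141.9], [340.1, 137.2]]
top [[349.8, 151.8], [358.9, 135.3], [341.9, 172.1], [352.9, 172.2], [354.7, 184.5]]
```

Request:
{"api": "jog_arm", "payload": {"steps": [[[0,0,0,0,0,0,0],[0,0,0,0,0,0,0],[0,0,0,0,0,0,0],[0,0,0,0,0,0,0],[0,0,0,0,0,0,0],[0,0,0,0,0,0,0]]]}}

```text
time: 10.4
eef_pos: [0.5869, -0.3538, 0.2195]
orientation: [2.214, 1.456, 0.756]
ft_force: [-0.3, 0.1, -0.0]
gripper_width: -0.0
```

Run:
```python
from plan import *
o=status.get_obs();p=o['eef_pos'];Q=R.from_rotvec(o['orientation']);print(p,o['gripper_width'],Q.as_matrix().round(2).tolist())
W=[]
for n,x,y in(('scene',320,105),('top',440-110,115)):
    im=cv2.cvtColor(optics.camera(n),cv2.COLOR_RGB2BGR);cv2.imwrite(f'pics/shut_{n}.png',im)
    b=cv2.resize(im[y:y+80,x:x+66],None,fx=6,fy=6,interpolation=cv2.INTER_CUBIC)
    for P,c in((p,(0,0,255)),(p-Q.apply([0,0,.019]),(0,255,0)),(G,(255,0,255))):
        cv2.circle(b,tuple(int(v) for v in (proj(n,P)[0]-[x,y]+.5)*6),3,c,-1)
    W.append(b)
cv2.imwrite('pics/c8.png',np.hstack(W))
```

```text
[ 0.58693074 -0.35378887  0.21945787] -1.2136860126757579e-05 [[0.32, 0.71, 0.62], [0.92, -0.39, -0.02], [0.23, 0.58, -0.78]]
```

View pics/c8.png

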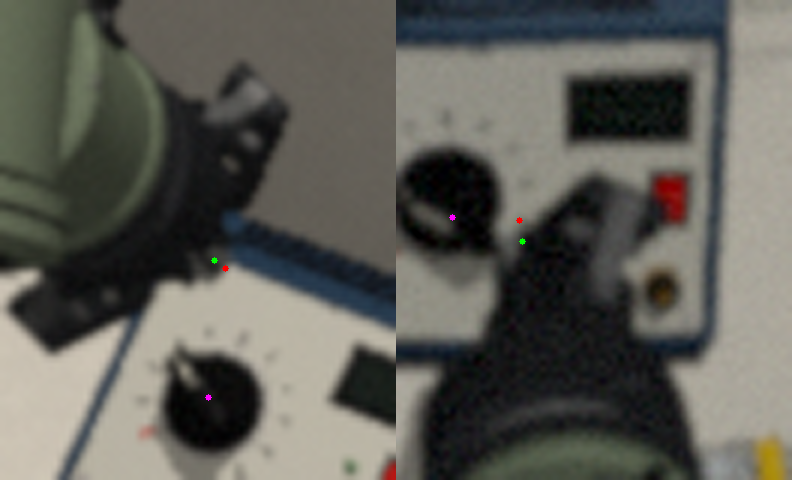

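```bash
python3 - <<'E' | tail -8
from fit import tri
from plan import *
for s,t in(((353.5,151),(355,156)),((353.5,151),(353,155)),((354.5,151.5),(357,154))):
    X=tri(('scene',*s),('top',*t)); print(X.round(4), (X-[.5869,-.3538,.2195]).round(4), proj('scene',X).round(1),proj('top',X).round(1))
for n in('scene','top'):
    K,r,t=cal(n);print(n,(-cv2.Rodrigues(r)[0].T@t).round(3))
im=cv2.imread('pics/shut_top.png')[150:166,340:372].max(2);print('\n'.join(' '.join('%3d'%v for v in r) for r in im[::2]))
E
```

```text
13   0  18  16   2  12  45  91 132 145 138 139 135 115  85  58  37  11  23  26  13  18  14  21  43  63  75  75  81  76  70  50
 11   0  12   2  11  26  79 120 134 131 115  92  80  62  32  14  19  29  46  60  60  53  45  43  48  73  76  79  79  66  47  30
 19  11   8   4  15  14  61  94 104  95  70  35  21  26  16  13  10  23  29  44  52  51  51  52  63  74  82  82  76  63  42  52
 20  40  27  19  18  21  33  59  80  80  54  24  11  14  16  23  23  23  19  19  27  18  40  55  74  74  80  77  75  73  85 114
 83  87  81  75  77  76  63  52  56  53  29  24  17  14  13  17  16  27  14   7  16  31  48  70  81  82  76  88 111 120 127 138
 92  93  92  96 104  98  68  41  28  28  14  15  22  15  22  11  24  14  14  29  34  33  50  70  78  79  79  88 115 133 135 128
104 106 118 129 137 123  86  38  19  22  24  26  25  18  17  16  20  10  26  28  26  35  44  60  66  66  60  46  55  83 102  80
140 139 145 145 145 130  87  45  18  19  24  22  19  18  21  20  16  19  24  24  33  30  39  46  54  61  48  28  31  58  80  69
```

```bash
python3 - <<'E' | grep '>'
from fit import tri
from plan import *
for s,t in(((353.5,151),(355,156)),((353.5,151),(353,155)),((354.5,151.5),(357,154))):
    X=tri(('scene',*s),('top',*t)); print('>',X.round(4), (X-[.5869,-.3538,.2195]).round(4), proj('scene',X).round(1),proj('top',X).round(1))
for n in('scene','top'):
    K,r,t=cal(n);print('>',n,(-cv2.Rodrigues(r)[0].T@t).round(3))
# FK consistency probe
o=status.get_obs();print('>',o['joint_positions'].round(4),o['eef_pos'].round(4))
E
```

```text
> [ 0.5685 -0.3571  0.233 ] [-0.0184 -0.0033  0.0135] [[355.3 150.5]] [[352.5 158.1]]
> [ 0.573  -0.3545  0.2274] [-0.0139 -0.0007  0.0079] [[355.  150.6]] [[350.9 156.7]]
> [ 0.5719 -0.3598  0.2303] [-0.015  -0.006   0.0108] [[356.9 150.9]] [[353.7 156.8]]
> scene [-0.12  -0.634  0.973]
> top [ 0.368 -0.296  0.941]
> [-0.7728  0.262   1.8087  0.7342  0.6753 -0.8588] [ 0.5869 -0.3538  0.2195]
```

The tips really are about 16 mm short of the reported TCP along tool z, in both tool poses. I'll allow for that and go deeper by the same amount.

Run:
```python
from plan import *
plan([(G+.05*N,knobR(-25))],60,.03,3);plan([(G+.05*N,knobR(-25)),(G-.022*N,knobR(-25))],60,.03,3)
```

```text
3
[[0,-0.26,0.4,0.26,0,0.12,60],[0,-0.25,0.4,0.26,0,0.12,60],[0,-0.24,0.41,0.26,0,0.12,60]]
6
[[0,-0.26,0.4,0.26,0,0.12,60],[0,-0.25,0.4,0.26,0,0.12,60],[0,-0.24,0.41,0.26,0,0.12,60],[0,0,0.4,0,0,0,60],[0,0,0.4,0,0,0,60],[0,0,0.4,0,0,0,60]]
```

Request:
{"api": "jog_arm", "payload": {"steps": [[[0,-0.26,0.4,0.26,0,0.12,60],[0,-0.25,0.4,0.26,0,0.12,60],[0,-0.24,0.4,0.26,0,0.12,60],[0,0,0,0,0,0,60],[0,0,0,0,0,0,60]]]}}

```text
time: 11.12
eef_pos: [0.5981, -0.3345, 0.1284]
orientation: [2.303, 1.474, 0.724]
ft_force: [0.5, 0.3, -0.9]
gripper_width: 0.0602
```

Run:
```python
from plan import *
o=status.get_obs();print(o['eef_pos']-G-.05*N,(knobR(-25).inv()*R.from_rotvec(o['orientation'])).as_rotvec(degrees=True).round(1))
plan([(G+.02*N,knobR(-25)),(G-.022*N,knobR(-25))],60,.025,3)
```

```text
[ 0.00013571  0.0024332  -0.00814645] [0.5 0.1 0.2]
3
[[0,0.09,0.39,-0.11,-0.02,-0.05,60],[0,0,0.35,0,0,0,60],[0,0,0.35,0,0,0,60]]
```

Request:
{"api": "jog_arm", "payload": {"steps": [[[0,0.09,0.35,-0.1,0,-0.05,60],[0,0,0.3,0,0,0,60],[0,0,0.2,0,0,0,60],[0,0,0,0,0,0,60]]]}}

```text
time: 11.62
eef_pos: [0.6334, -0.3379, 0.0906]
orientation: [2.288, 1.47, 0.728]
ft_force: [-0.6, 0.3, 0.8]
gripper_width: 0.06
```

Run:
```python
from plan import *
o=status.get_obs();d=knobR(-25).inv().apply(o['eef_pos']-G);print('TCP rel G in tool axes mm',(d*1e3).round(1),o['ft_force'],(knobR(-25).inv()*R.from_rotvec(o['orientation'])).as_rotvec(degrees=True).round(1))
```

```text
TCP rel G in tool axes mm [-0.   2.9  7.9] [-0.59062817  0.33704652  0.76564633] [-0.3  0.  -0.1]
```

Request:
{"api": "jog_arm", "payload": {"steps": [[[0,-0.05,0.12,0,0,0,60],[0,0,0.12,0,0,0,60],[0,0,0,0,0,0,60]]]}}

```text
time: 12.0
eef_pos: [0.6397, -0.3369, 0.0774]
orientation: [2.287, 1.469, 0.728]
ft_force: [0.3, 0.2, 0.5]
gripper_width: 0.0601
```

```bash
cat > k.py <<'E'
from plan import *
o=status.get_obs();d=knobR(-25).inv().apply(o['eef_pos']-G);q=knobR(-25).inv()
print('TCP rel G mm',(d*1e3).round(1),'F',q.apply(o['ft_force']).round(1),'T',q.apply(o['wrist_torque']).round(2),'rot',(q*R.from_rotvec(o['orientation'])).as_rotvec(degrees=True).round(1),o['gripper_width'],o['joint_positions'].round(2),o['time'])
E
python3 k.py
```

```text
TCP rel G mm [-0.1  0.3 22.4] F [ 0.4  0.4 -0.2] T [ 0.25 -0.12  0.01] rot [-0.3 -0.  -0.1] 0.06010959647517455 [-0.68  0.47  1.86  0.92  0.47 -1.01] 12.0
```

No contact at 22 mm past the grip point, which confirms the offset. Closing.

Request:
{"api": "jog_arm", "payload": {"steps": [[[0,0,0,0,0,0,0],[0,0,0,0,0,0,0],[0,0,0,0,0,0,0],[0,0,0,0,0,0,0],[0,0,0,0,0,0,0]]]}}

```text
time: 12.62
eef_pos: [0.6393, -0.3365, 0.0778]
orientation: [2.287, 1.469, 0.729]
ft_force: [-0.4, -0.4, 0.3]
gripper_width: 0.0106
```

```bash
python3 k.py
```

```text
TCP rel G mm [ 0.1  0.  21.8] F [-0.4  0.  -0.4] T [ 0.32 -0.05  0.06] rot [-0.3  0.  -0.1] 0.0105864760348042 [-0.68  0.47  1.86  0.92  0.48 -1.01] 12.625
```

The bar is gripped at 10.6 mm with no side force. Turning anticlockwise, which is negative about tool z.

Request:
{"api": "jog_arm", "payload": {"steps": [[[0,0,0,0,0,-0.8,0],[0,0,0,0,0,-0.8,0],[0,0,0,0,0,-0.8,0],[0,0,0,0,0,-0.8,0],[0,0,0,0,0,-0.8,0]]]}}

```text
time: 13.25
eef_pos: [0.6399, -0.3367, 0.0783]
orientation: [1.94, 1.811, 0.62]
ft_force: [0.0, 0.7, -0.7]
gripper_width: 0.011
```

```bash
python3 k.py
```

```text
TCP rel G mm [ 0.2  0.8 21.8] F [ 0.5 -0.6  0.6] T [ 0.36 -0.05  0.05] rot [ -0.4  -0.  -20.7] 0.011036723210611778 [-0.68  0.47  1.86  0.92  0.48 -1.37] 13.25
```

Request:
{"api": "jog_arm", "payload": {"steps": [[[0,0,0,0,0,-0.8,0],[0,0,0,0,0,-0.8,0],[0,0,0,0,0,-0.8,0],[0,0,0,0,0,-0.8,0],[0,0,0,0,0,-0.8,0],[0,0,0,0,0,-0.8,0],[0,0,0,0,0,-0.8,0],[0,0,0,0,0,-0.8,0]]]}}

```text
time: 14.25
eef_pos: [0.6409, -0.3365, 0.079]
orientation: [1.306, 2.222, 0.421]
ft_force: [0.6, 0.9, -0.8]
gripper_width: 0.0107
```

```bash
python3 k.py
```

```text
TCP rel G mm [ 1.   1.9 21.8] F [ 0.8 -0.3  1. ] T [ 0.38 -0.09  0.02] rot [ -0.5  -0.1 -53.7] 0.01073631710166904 [-0.67  0.47  1.86  0.92  0.48 -1.95] 14.25
```

Request:
{"api": "jog_arm", "payload": {"steps": [[[0,0,0,0,0,-0.6,0],[0,0,0,0,0,-0.6,0],[0,0,0,0,0,-0.6,0],[0,0,0,0,0,-0.6,0]]]}}

```text
time: 14.75
eef_pos: [0.6413, -0.3362, 0.0792]
orientation: [1.05, 2.332, 0.34]
ft_force: [-1.0, 1.0, 0.2]
gripper_width: 0.0108
```

```bash
python3 k.py
```

```text
TCP rel G mm [ 1.4  2.2 21.8] F [ 0.6 -1.1 -0.7] T [ 0.48 -0.07  0.08] rot [ -0.5  -0.1 -66.1] 0.010756585722736264 [-0.67  0.47  1.86  0.92  0.48 -2.16] 14.75
```

Request:
{"api": "jog_arm", "payload": {"steps": [[[0,0,0,0,0,-0.6,0],[0,0,0,0,0,-0.6,0],[0,0,0,0,0,-0.6,0],[0,0,0,0,0,-0.6,0]]]}}

```text
time: 15.25
eef_pos: [0.6415, -0.336, 0.0794]
orientation: [0.806, 2.41, 0.264]
ft_force: [-2.1, 0.7, 1.1]
gripper_width: 0.0106
```

```bash
python3 k.py
```

```text
TCP rel G mm [ 1.7  2.4 21.7] F [ 0.2 -1.3 -2.1] T [ 0.49 -0.08  1.73] rot [ -0.6  -0.2 -77.6] 0.010620509133496077 [-0.67  0.47  1.86  0.93  0.48 -2.37] 15.25
```

Request:
{"api": "jog_arm", "payload": {"steps": [[[0,0,0,0,0,-0.4,0],[0,0,0,0,0,-0.4,0]]]}}

```text
time: 15.5
eef_pos: [0.6415, -0.336, 0.0795]
orientation: [0.732, 2.428, 0.242]
ft_force: [-1.5, -0.4, 0.8]
gripper_width: 0.0107
```

```bash
python3 k.py
```

```text
TCP rel G mm [ 1.8  2.4 21.7] F [-0.7 -0.6 -1.5] T [ 0.43 -0.03  2.38] rot [ -0.8  -0.2 -81. ] 0.010719473303256137 [-0.68  0.47  1.86  0.93  0.48 -2.44] 15.5
```

The torque has risen to 2.4 N·m, so the knob is on its stop. Releasing and retracting along the tool axis.

Request:
{"api": "jog_arm", "payload": {"steps": [[[0,0,0,0,0,0,60],[0,0,0,0,0,0,60],[0,0,0,0,0,0,60],[0,0,0,0,0,0,60],[0,0,-0.5,0,0,0,60],[0,0,-0.8,0,0,0,60],[0,0,-0.8,0,0,0,60],[-0.4,0.4,-0.8,0,0,0.5,60],[0,0,0,0,0,0,60]]]}}

```text
time: 16.62
eef_pos: [0.5653, -0.3298, 0.2448]
orientation: [0.764, 2.423, 0.247]
ft_force: [-0.8, 0.4, -0.4]
gripper_width: 0.0599
```

Run:
```python
from plan import *
f=lambda n,x,y,w,h,s:cv2.resize(optics.camera(n)[y:y+h,x:x+w],None,fx=s,fy=s,interpolation=cv2.INTER_CUBIC)
cv2.imwrite('pics/c9.png',np.hstack([f('scene',270,130,130,150,3),f('top',300,100,130,150,3)])[:,:,::-1])
```

```text
(no output)
```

View pics/c9.png

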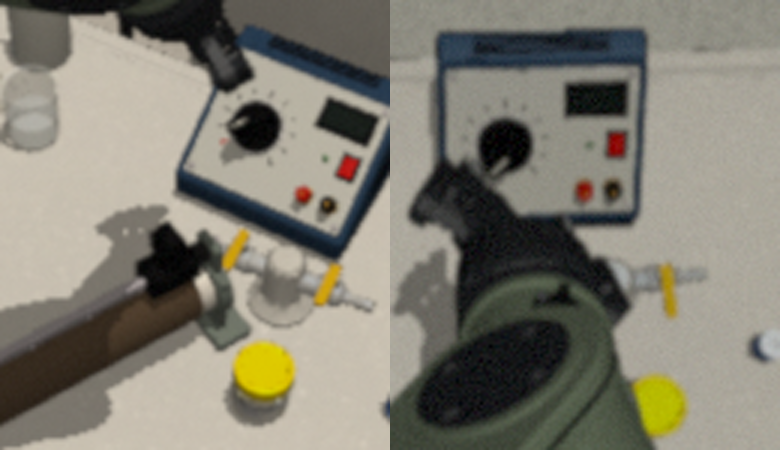

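Both views show the pointer at about half past seven: top pane (492,172), scene pane (233,125). The slider is hard by the red-end frame, with the beaker and jar undisturbed. Quick numeric check of both.

Run:
```python
from plan import *
B=(R.from_euler('z',.4,degrees=True)*R.from_euler('y',-35,degrees=True)).as_matrix();sk=np.array([.6382,-.3366,.0792])
for n,x,y,ox in(('scene',270,130,0),('top',300,100,390)):
    for a in(115,125,135):
        d=np.radians(a);P=[sk+B@[r*np.cos(d),r*np.sin(d),.03] for r in(0,.02)]
        print(n,a,[((proj(n,p)[0]-[x,y]+.5)*3+[ox,0]).round(0).tolist() for p in P])
for s in(.07,.08):
    g=np.array([.3676,-.3044,.146])+np.array([.884,-.467,0])*(s+.0111)
    print('grip top',s,((proj('scene',g)[0]-[270,130]+.5)*3).round(0))
# bystander shift: image differences around jar, beaker, spool, bottle
a=cv2.imread('pics/scene0.png');b=optics.camera('scene')[:,:,::-1].copy()
for nm,x,y in(('jar',345,242),('spool',395,255),('beaker',268,150),('bottle',270,100)):
    t=cv2.cvtColor(a[y:y+28,x:x+24],6);w=cv2.cvtColor(b[y-8:y+36,x-8:x+32],6);m=cv2.minMaxLoc(cv2.matchTemplate(w,t,5));print(nm,m[1],m[3],'(8,8)=unmoved')
```

```text
scene 115 [[252.0, 122.0], [230.0, 123.0]]
scene 125 [[252.0, 122.0], [230.0, 127.0]]
scene 135 [[252.0, 122.0], [231.0, 130.0]]
top 115 [[509.0, 158.0], [486.0, 168.0]]
top 125 [[509.0, 158.0], [488.0, 172.0]]
top 135 [[509.0, 158.0], [491.0, 175.0]]
grip top 0.07 [159. 237.]
grip top 0.08 [170. 231.]
jar 0.9995456337928772 (8, 8) (8,8)=unmoved
spool 0.9995833039283752 (8, 8) (8,8)=unmoved
beaker 0.9989078640937805 (8, 8) (8,8)=unmoved
bottle 0.2038547247648239 (0, 0) (8,8)=unmoved
```

Run:
```python
from plan import *
W=[]
for n,x,y,w,h in(('scene',335,152,40,40),('top',318,128,40,40),('scene',305,190,40,40)):
    W.append(cv2.resize(optics.camera(n)[y:y+h,x:x+w],(266*1,266*1),interpolation=cv2.INTER_CUBIC))
cv2.imwrite('pics/c10.png',np.hstack(W)[:,:,::-1])
```

```text
(no output)
```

View pics/c10.png

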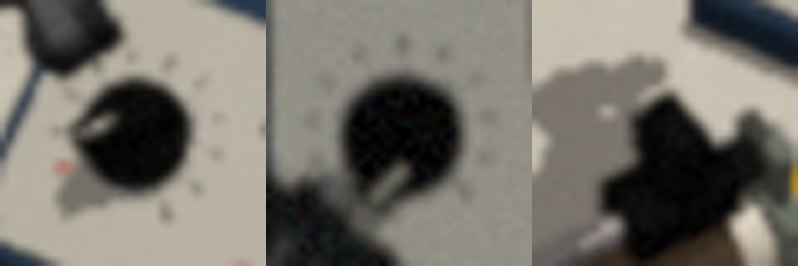

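The pointer line slopes are 0.47 in the scene pane and 1.03 in the top pane. The zero mark predicts 0.38 and 0.94, so the knob is at its stop. The slider body meets the stop block with no visible gap. Handing in.

```bash
python3 -c "
from plant import status,bot
o=status.get_obs();print(o['time'],o['ft_force'],abs(o['qvel']).max());print(bot.job_done())"
```

```text
16.925 [-0.49127744 -0.06629974 -0.29843429] 0.005528563933098534
the job is handed in; nothing more can be done
None
```

I set the rheostat and the power pack safe and handed the job in at 16.9 s. The hand-in gives no verdict, so what follows rests on my own checks.

- **Rheostat:** I pushed the slider to the stop at the red-terminal end until it stopped moving against about 29 N. The last picture shows no gap at the stop. A rough position reading from the picture came out several millimetres short of the stop. It is too coarse to confirm 3 mm, so I relied on the contact force.
- **Voltage knob:** I gripped the bar and turned it anticlockwise about 70–80° until the torque rose from about 0.1 to 2.4 N·m. In both camera views the pointer then lay at the zero direction, about 137° measured against 135° expected.
- **Bystanders:** the jar, spool and beaker matched their starting images exactly. The arm hid the bottle in the last image, so that check failed, but the gripper was never taken near it.
- **Robot:** the gripper was clear of everything at hand-in, with about 0.5 N at the wrist.

**Disagreement:** the pictures put the fingertips about 16 mm short of the reported tool point. My first push therefore passed over the slider without moving it. I allowed for the offset and repeated the push, and the later contacts agreed with it.

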